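# Let out the carving cradle by one hole and lay the carved forearm in it

## Robot

A 6-joint arm with a two-finger parallel gripper is mounted at the origin on the work surface. World frame = base frame: x ahead of the robot, y to its left, z up, the work surface at z = 0. Lengths are in m, angles in rad, forces in N, time in s.
With the tool pointing down it reaches from about 0.35 to 0.975 m from the base axis. Payload 4.9 kg.
Tool frame: the origin (TCP) lies at the very end of the fingers, on their centre line; the grasp point (between the pads) lies 19 mm behind it; z points along the fingers, y is the line along which they close (so a half turn about z gives the same grasp; the last joint's range is limited). The gripper opens to 85 mm and grips with 20 to 120 N. Pads are 22 mm wide; open, the fingers measure 114 mm over their backs; the gripper's body (76 mm by 85 mm) begins 54 mm behind the grasp point. The pads swing forward as they close: fully open they stand 13 mm farther back than shut.
Start: joints at [-1.411, 0.053, 1.613, -0, 1.476, -0.119], TCP at [0.172, -0.601, 0.231] pointing down, gripper open.
Joint ranges: [-3.01, 3.01], [-1.01, 2.22], [0.06, 2.58], [-1.02, 4.17], [0.09, 2.62], [-3.14, 3.14]. Speed limits (rad/s): [2.57, 2.57, 3.14, 3.14, 3.14, 3.14].

## Interface

Orientations are given as a rotation vector (axis times angle).
In Python, from station import ctrl, imaging gives the robot as it stands.
- The arm moves only by the tool play_rows, never from a script. Its argument "series" is a list of rows, each a list of 3 entries, a list of its own where there are three numbers: the opening, from 0 (shut) to 1 (fully open), then the shift along the tool's x, y, z each as a share of 0.05 m, from -1 to 1, then the turn, a rotation vector about the tool's x, y, z each as a share of 8 degrees, from -1 to 1. In form: [[grip, [dx, dy, dz], [ax, ay, az]], ...]. A call has 1 to 8 rows; each row shifts and turns the commanded pose from where the row before left it, along the tool's axes as they then stand; what a row does not reach is not made up. A row lasts 1/8 s, in which the tool goes at most 62.5 mm and 10.7 degrees, less where a joint would pass 70% of its speed; a pose out of reach is approached as far as the arm can. A call with a number of a shift or a turn outside -1 to 1 is refused whole. A call with a gripper value outside its range is refused whole. The fingers move at their own pace and stop on an object; "force" is the grip in N (left out, the last holds). Time passes only in rows, so rows that do not move let the fingers close. It gives the time, the measured TCP pose, the force, the opening and the grip force at its end, in the units of the state.
- ctrl.get_obs(): the state, without advancing time (a new reading comes with each control period).
- imaging.get_image(name): name is "side" or "top"; returns a dict with "color" (420x560x3 uint8, blue, green, red), "fx", "fy", "cx", "cy" (pixels), "D" ([k1, k2, p1, p2, k3] as OpenCV has them; the pictures are not rectified), "extrinsics" (4x4, takes a point from world to camera coordinates). Camera axes: x right, y down, z forward; pixel columns grow to the right and rows downward; lengths in m; the calibration is good to about 2 mm. A picture is of the moment at which its call begins. There is no depth.
- ctrl.finish_job(): hands the job in; it is judged then, once.
The state is a dict: "t": time; "q": joint angles; "dq": joint speeds; "effort": joint torques, N m; "tool_pos": TCP position; "tool_rot": TCP orientation; "contact_force": force on the tool from outside, world axes, zero at the start; "wrist_torque": the same for the moment, N m; "opening": finger opening in m; "grip_force": force on a finger pad.
Only numpy, scipy, OpenCV 4.12 (cv2) and the standard library are available. Lean on these libraries where they do the work, as an engineer would, in place of code of your own. Each camera call takes 0.05 s, during which the arm holds its last target. There are 200 camera calls.

## Task

The carving cradle is set one hole too short for the carved forearm: pinch in its two spring buttons and draw the sliding tube gently out until both buttons pop through the next pair of holes, never forcing the tube against the buttons. Then lay the carved forearm gently in the two padded saddles, flat side down, the elbow block in the wide saddle and the wrist in the narrow one. Leave everything else on the bench where it is.

Things in the scene. Friction and masses are not known exactly. Their poses are not given: they have to be found in the camera images.
- cradle: Carving cradle screwed to the bench. Along its x axis: green headstock with the wide saddle, dark fixed inner tube, and over that an aluminium square sliding tube with the narrow green saddle near its outer end. Origin on the bench straight below the two brass buttons; x along the tube, outwards (the way that lengthens the cradle), z up. Plywood board 90 wide, 18 thick, from x = -130 to +190 mm.
- button_line (a point): Point on the tube's centre line midway between the two buttons, 52 mm above the bench, fixed to the cradle; axes as cradle. The sliding tube is 30 mm wide, 30 mm high (37 to 67 mm above the bench), wall 2 mm, from x = -95 to +92 mm at the start. Its two sides (+y, -y) each have a row of three 13.6 mm holes: one on a button at the start, two nearer the headstock.
- tube (a joint): How far the sliding tube is drawn out, m: 0 at the start, growing outwards (cradle x), range -0.004 to 0.095. The holes were drilled by hand, unevenly: the next pair comes between 0.030 and 0.060 and is found by feel. Pinched, it takes 10 to 15 N to start, then 4 to 6 N to slide; with the domes out it is locked, with 1 to 2 mm of play, and the pull rises sharply. Pulling locked domes with over 14 N bends them.
- button_a: Spring button on the cradle's +y side: brass dome 12 mm across in the inner tube, 5 mm proud of the tube's side when out (40 mm over both), travels 8.5 mm inwards, spring 1 N when out, 1.7 N when in. Not flush: the tube is locked. Flush: the hole's edge pushes it down the last 2 mm once the tube is pulled, and it stays inside the tube until the next hole. Origin at the dome's centre; axes as cradle.
- button_b: The same for the button on the cradle's -y side. Squeezing the tube between two flat fingertips at button_line, from both sides, pushes both domes flush (10 to 30 N of grip is enough).
- dome_a (a point): Outermost point of button_a's dome: 20 mm from the tube's centre line when out, 15 mm when flush, 13 mm when held down inside the tube.
- dome_b (a point): The same for button_b, on the other side.
- elbow_saddle (a point): Middle of the cork floor of the wide fixed saddle, 85 mm above the bench, 115 mm behind the buttons; axes as cradle. A U 24 mm long along x, 60 mm wide inside, sides 24 mm high with lips flared outwards above, top 43 mm above the floor.
- wrist_saddle (a point): Middle of the cork floor of the narrow saddle on the sliding tube, 85 mm above the bench, 80 mm outward of the buttons at the start; axes as cradle. Like the wide one but 42 mm wide inside; it moves with the tube.
- carving: Carved wooden forearm with a hand, reddish brown, about 400 mm long, 0.28 to 0.46 kg, sawn flat underneath. Origin on the flat underside, x along the arm towards the fingers, z up. From x = -180 to -95 mm elbow block 50 wide 50 high; to +62 mm forearm 44 wide 46 high; to +130 mm wrist 34 wide 36 high; then the hand, 50 wide, 30 high. Balances near x = -10 mm. Lies flat side down at the start.
- wrist (a point): Middle of the carving's wrist on the flat underside, 97.5 mm from the carving's origin along its x; axes as carving.
- elbow (a point): Point of the elbow block on the flat underside, at x = -139 mm of the carving; axes as carving.
- gouge_1: Carving gouge on the black mat; origin under the brass ferrule. To be left alone.
- gouge_2: Carving gouge on the black mat; origin under the brass ferrule. To be left alone.
- gouge_3: Carving gouge on the black mat; origin under the brass ferrule. To be left alone.
- gouge_4: Carving gouge lying by itself, 240 mm long; origin under the brass ferrule. To be left alone.
- mallet: Round wooden mallet standing on its head, 92 mm across, 235 mm tall; origin under its middle. To be left alone.
- tape_measure: Yellow tape measure, 72 x 38 x 68 mm; origin under its middle. To be left alone.
- glue_bottle: White glue bottle with blue cap, 56 mm across, 150 mm tall; origin under its middle. To be left alone.
- offcut: Pale wooden offcut, 100 x 55 x 45 mm; origin under its middle. To be left alone.
- study_hand: Small pale carved hand, 150 mm long, 40 mm high; origin under its middle. To be left alone.

How it is judged:
By the outcome, as a careful person would: the job done as asked, in the order asked, and still so for the second after the job is handed in, with the robot touching nothing.
It also fails if it takes over 67 s, if anything falls off the work surface, if the arm or the gripper's body presses on something with over 40 N, if the wrist force passes 120 N, or if a joint passes its speed limit or range.

## Working session

There is one attempt and no reset: what is moved stays moved. The work goes in short steps, Python scripts to look and compute and a tool call to move; the robot and the scene stay as the last step left them, time stands still between calls to the robot, and variables do not carry over. Pictures are saved under pics/ and viewed, at most 10 in all, crops included, and the job is handed in when it is done.

Besides the shell and the picture viewer there is one more tool, called after "Call:" by a JSON object that holds its "fn" and its "kwargs". play_rows: Moves the arm, as the interface text tells. Shift numbers are shares of 0.05 m and turn numbers shares of 8 degrees, none past 1 either way. Its arguments: {"type":"object","properties":{"series":{"type":"array"},"force":{"type":"number"}},"required":["series"]}

```bash
mkdir -p pics; ls; python3 - <<'E'
from station import ctrl, imaging
import cv2
print(ctrl.get_obs())
for n in("side","top"):
    d=imaging.get_image(n); cv2.imwrite(f"pics/{n}0.png",d["color"])
    print(n,d["fx"],d["fy"],d["cx"],d["cy"],d["D"],d["extrinsics"])
E
```

```text
pics
{'t': 0.0, 'q': array([-1.41101853e+00,  5.33616634e-02,  1.61426788e+00,  2.62707249e-05,
        1.47595876e+00, -1.19004105e-01]), 'dq': array([-7.69833459e-04,  7.33148900e-04,  1.19430196e-03, -3.27600155e-05,
       -1.97846327e-03,  7.46950436e-04]), 'effort': array([ 1.64353711e-03, -3.93687880e+01, -3.70171845e+01, -3.40362806e-05,
        7.16882569e-03,  4.11030783e-06]), 'tool_pos': array([ 0.17189944, -0.60027205,  0.23007561]), 'tool_rot': array([-3.10914586e+00, -4.36211677e-01,  2.28208693e-05]), 'contact_force': array([0.15172746, 0.5953636 , 0.42312916]), 'wrist_torque': array([-0.06811745, -0.00290996,  0.05901542]), 'grip_force': 0.0, 'opening': 0.08522271276413328}
side 491.74738729955953 491.74738729955953 278.19670147793136 206.3528688740458 [-0.03860523  0.          0.          0.          0.        ] [[-0.96952017 -0.2449016   0.0073379   0.52515819]
 [-0.15641816  0.59562339 -0.78788714  0.099352  ]
 [ 0.18858419 -0.76502025 -0.61577595  1.71166357]
 [ 0.          0.          0.          1.        ]]
top 511.419513291264 511.419513291264 286.50399700090406 219.309694255478 [-0.1955916  0.         0.         0.         0.       ] [[-0.00324719 -0.99986109 -0.0163477   0.06622672]
 [-0.98830962  0.00570065 -0.15235351  0.53332063]
 [ 0.15242554  0.01566187 -0.98819085  1.63975041]
 [ 0.          0.          0.          1.        ]]
```

View pics/side0.png

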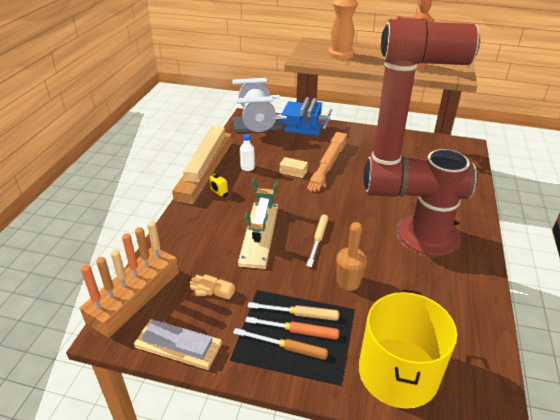

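View pics/top0.png

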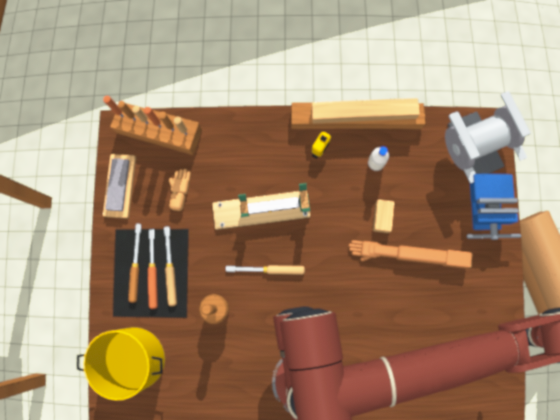

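The side view shows the cradle near (260,230) and the carving near (328,160). In the top view the cradle runs from (213,213) to (310,200), with the long bare board end and the narrow saddle on the left (+y). The carving runs from the fingers at (352,248) to the elbow at (470,258). I'll enlarge these areas.

```bash
python3 - <<'E'
import cv2,numpy as np
t=cv2.imread("pics/top0.png");s=cv2.imread("pics/side0.png")
a=cv2.resize(t[175:235,205:325],(800,400),interpolation=cv2.INTER_CUBIC)
b=cv2.resize(t[235:270,345:475],(800,200),interpolation=cv2.INTER_CUBIC)
cv2.imwrite("pics/c1.png",np.vstack([a,b]))
c=cv2.resize(s[170:270,225:295],(420,600),interpolation=cv2.INTER_CUBIC)
d=cv2.resize(s[125:200,300:355],(380,518),interpolation=cv2.INTER_CUBIC)
o=np.zeros((600,800,3),np.uint8);o[:,:420]=c;o[:518,420:]=d
cv2.imwrite("pics/c2.png",o)
E
```

```text
(no output)
```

View pics/c1.png

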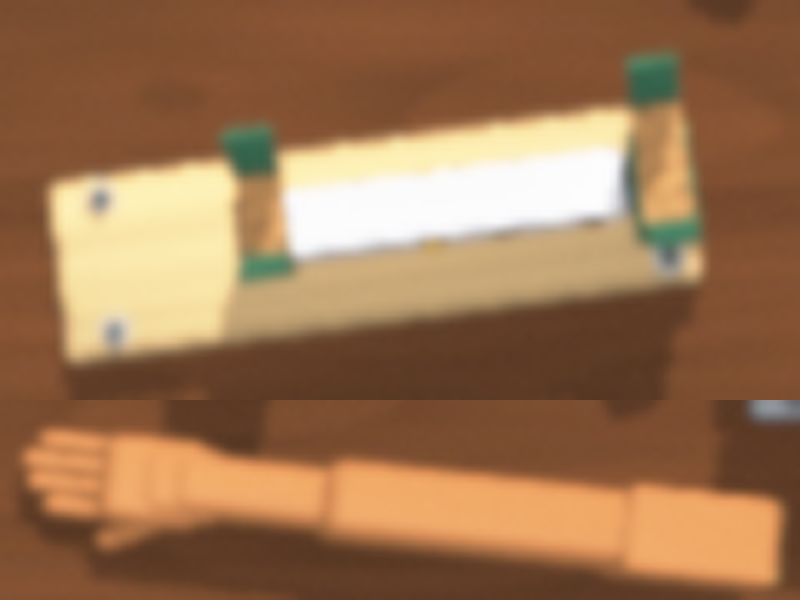

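View pics/c2.png

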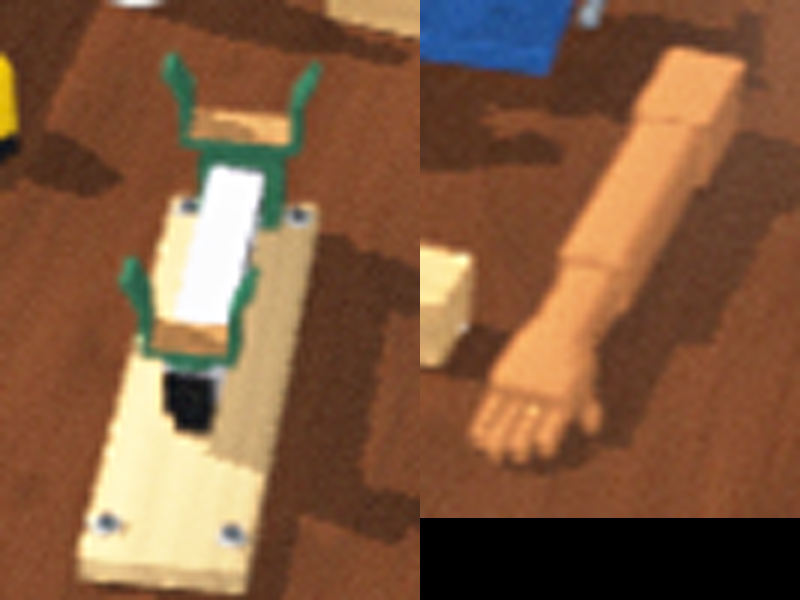

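The top crop shows the +y button as a brass speck at (432,243), board corners at (48,185), (68,362) and (700,279), and saddle corks at (263,217) and (665,163). The carving's block and forearm corners are clear in both views. I'll fit a planar pose to each object.

```bash
cat > h.py <<'E'
import numpy as np,cv2
from scipy.optimize import least_squares
from scipy.spatial.transform import Rotation as R
K={"side":(491.7474,278.1967,206.3529,-0.03860523,[[-0.96952017,-0.2449016,0.0073379,0.52515819],[-0.15641816,0.59562339,-0.78788714,0.099352],[0.18858419,-0.76502025,-0.61577595,1.71166357]]),
"top":(511.4195,286.504,219.3097,-0.1955916,[[-0.00324719,-0.99986109,-0.0163477,0.06622672],[-0.98830962,0.00570065,-0.15235351,0.53332063],[0.15242554,0.01566187,-0.98819085,1.63975041]])}
def proj(n,P):
    f,cx,cy,k,E=K[n];E=np.array(E)
    return cv2.projectPoints(np.atleast_2d(P).astype(float),cv2.Rodrigues(E[:,:3])[0],E[:,3],np.array([[f,0,cx],[0,f,cy],[0,0,1]]),np.array([k,0,0,0,0]))[0][:,0]
def w(p,M):
    x,y,a=p;M=np.atleast_2d(M)*1e-3;c,s=np.cos(a),np.sin(a)
    return np.c_[x+c*M[:,0]-s*M[:,1],y+s*M[:,0]+c*M[:,1],M[:,2]]
def fit(obs,p0):
    def r(p): return np.concatenate([(proj(n,w(p,m))[0]-q) for n,m,q in obs])
    s=least_squares(r,p0,loss="soft_l1"); return s.x,r(s.x).reshape(-1,2)
E
python3 - <<'E'
from h import *
A=lambda u,v:np.array([205+(u+.5)/6.6667-.5,175+(v+.5)/6.6667-.5])
B=lambda u,v:np.array([345+(u+.5)/6.154-.5,235+(v-400+.5)/5.714-.5])
C=lambda u,v:np.array([225+(u+.5)/6-.5,170+(v+.5)/6-.5])
D=lambda u,v:np.array([300+(u-420+.5)/6.909-.5,125+(v+.5)/6.907-.5])
cr=[("top",(190,-45,18),A(48,185)),("top",(190,45,18),A(68,358)),("top",(-130,45,18),A(700,278)),("top",(0,20,52),A(432,243)),("top",(80,0,85),A(263,217)),("top",(-115,0,85),A(665,163)),
("side",(190,45,18),C(247,574)),("side",(190,-45,18),C(83,562)),("side",(-130,45,18),C(318,207)),("side",(-130,-45,18),C(175,198)),("side",(80,0,85),C(188,338)),("side",(-115,0,85),C(240,128))]
ca=[("top",(-180,-25,50),B(783,497)),("top",(-180,25,50),B(777,583)),("top",(-95,-25,50),B(630,485)),("top",(-95,25,50),B(620,572)),("top",(62,-22,46),B(335,460)),("top",(62,22,46),B(322,535)),
("side",(-180,-25,50),D(675,48)),("side",(-180,25,50),D(747,62)),("side",(-95,-25,50),D(637,115)),("side",(-95,25,50),D(712,125)),("side",(62,-22,46),D(563,258)),("side",(62,22,46),D(628,270))]
for n,o,p0 in(("cradle",cr,(.55,.1,1.6)),("carving",ca,(.45,-.2,1.5))):
    p,r=fit(o,p0); print(n,p.round(4),np.degrees(p[2]).round(2),"\n",r.round(1).tolist())
    for c in("top","side"):
        p,r=fit([q for q in o if q[0]==c],p0); print(c,p.round(4))
from station import ctrl
print(R.from_rotvec(ctrl.get_obs()["tool_rot"]).as_matrix().round(3))
E
```

```text
cradle [0.5762 0.1216 1.7002] 97.41 
 [[0.1, 0.1], [0.0, 0.3], [0.1, -0.4], [0.2, 1.0], [-0.3, 0.5], [-0.6, 0.5], [-0.4, -0.1], [-0.9, -0.6], [-0.2, -0.0], [-0.5, -0.4], [0.3, -0.2], [-0.1, -0.1]]
top [0.5773 0.1213 1.6984]
side [0.5749 0.1225 1.7032]
carving [ 0.4153 -0.3652  1.4484] 82.99 
 [[-0.7, 0.8], [-0.9, 0.8], [-0.5, 0.1], [-0.1, -0.0], [0.6, 0.2], [1.5, 0.4], [-1.0, 0.2], [-0.5, 0.3], [-0.9, -0.5], [-0.5, 0.3], [-0.5, -2.0], [0.5, -1.5]]
top [ 0.4161 -0.3655  1.4536]
side [ 0.4131 -0.3618  1.4402]
[[ 0.961  0.275 -0.   ]
 [ 0.275 -0.961  0.002]
 [ 0.    -0.002 -1.   ]]
```

The fits agree to about 2 mm. The buttons are at (0.576, 0.122) with yaw 97.4°, and the carving is at (0.415, -0.365) with yaw 83°. Next I'll work out the rows to get above the buttons.

```bash
cat >> h.py <<'E'
def plan(tp,yaw,N,grip=1):
    """rows in tool axes for a straight world path to tp (m), tool x at yaw (deg), pointing down"""
    from station import ctrl
    o=ctrl.get_obs();P=o["tool_pos"];r=R.from_rotvec(o["tool_rot"]);M=r.as_matrix()
    y0=np.degrees(np.arctan2(M[1,0],M[0,0]));dy=(yaw-y0+180)%360-180
    d=(np.array(tp)-P)/N;out=[]
    for i in range(N):
        a=np.radians(y0+dy*i/N);X=np.array([np.cos(a),np.sin(a),0]);Y=np.array([np.sin(a),-np.cos(a),0])
        out.append([grip,[round(float(v)/.05,2) for v in(d@X,d@Y,-d[2])],[0,0,round(-dy/N/8,3)]])
    for i in range(0,N,8): print(str(out[i:i+8]).replace(" ",""))
E
python3 -c "
from h import *
plan((.576,.122,.18),97.4,16)"
```

```text
[[1,[0.73,-0.73,0.06],[0,0,np.float64(-0.636)]],[1,[0.8,-0.66,0.06],[0,0,np.float64(-0.636)]],[1,[0.85,-0.59,0.06],[0,0,np.float64(-0.636)]],[1,[0.9,-0.51,0.06],[0,0,np.float64(-0.636)]],[1,[0.94,-0.43,0.06],[0,0,np.float64(-0.636)]],[1,[0.98,-0.34,0.06],[0,0,np.float64(-0.636)]],[1,[1.0,-0.25,0.06],[0,0,np.float64(-0.636)]],[1,[1.02,-0.17,0.06],[0,0,np.float64(-0.636)]]]
[[1,[1.03,-0.07,0.06],[0,0,np.float64(-0.636)]],[1,[1.03,0.02,0.06],[0,0,np.float64(-0.636)]],[1,[1.03,0.11,0.06],[0,0,np.float64(-0.636)]],[1,[1.01,0.2,0.06],[0,0,np.float64(-0.636)]],[1,[0.99,0.29,0.06],[0,0,np.float64(-0.636)]],[1,[0.96,0.38,0.06],[0,0,np.float64(-0.636)]],[1,[0.93,0.46,0.06],[0,0,np.float64(-0.636)]],[1,[0.88,0.54,0.06],[0,0,np.float64(-0.636)]]]
```

Call:
{"fn": "play_rows", "kwargs": {"series": [[1, [0.73, -0.73, 0], [0, 0, -0.636]], [1, [0.8, -0.66, 0], [0, 0, -0.636]], [1, [0.85, -0.59, 0], [0, 0, -0.636]], [1, [0.9, -0.51, 0], [0, 0, -0.636]], [1, [0.94, -0.43, 0], [0, 0, -0.636]], [1, [0.98, -0.34, 0], [0, 0, -0.636]], [1, [1.0, -0.25, 0], [0, 0, -0.636]], [1, [1.0, -0.17, 0], [0, 0, -0.636]]], "force": 30}}

```text
t: 1.1
tool_pos: [0.3737, -0.2388, 0.2309]
tool_rot: [-2.763, -1.495, -0.0]
contact_force: [1.2, -0.2, -0.7]
opening: 0.0853
grip_force: 0.0
```

Call:
{"fn": "play_rows", "kwargs": {"series": [[1, [1.0, -0.07, 0], [0, 0, -0.636]], [1, [1.0, 0.02, 0], [0, 0, -0.636]], [1, [1.0, 0.11, 0], [0, 0, -0.636]], [1, [1.0, 0.2, 0], [0, 0, -0.636]], [1, [0.98, 0.29, 0], [0, 0, -0.636]], [1, [0.95, 0.38, 0], [0, 0, -0.636]], [1, [0.9, 0.46, 0], [0, 0, -0.636]], [1, [0.8, 0.5, 0], [0, 0, -0.6]]]}}

```text
t: 2.1
tool_pos: [0.5715, 0.1104, 0.2307]
tool_rot: [-2.076, -2.358, 0.001]
contact_force: [-0.3, -1.6, 0.6]
opening: 0.0851
grip_force: 0.0
```

Call:
{"fn": "play_rows", "kwargs": {"series": [[1, [0, 0, 0], [0, 0, 0]], [1, [0, 0, 0], [0, 0, 0]]]}}

```text
t: 2.35
tool_pos: [0.5706, 0.1086, 0.2306]
tool_rot: [-2.079, -2.354, 0.002]
contact_force: [-0.0, -0.2, 0.5]
opening: 0.0848
grip_force: 0.0
```

```bash
sed -i 's/round(-dy\/N\/8,3)/round(float(-dy\/N\/8),3)/' h.py; python3 -c "
from h import *
from station import ctrl
o=ctrl.get_obs();print(o['tool_pos'],R.from_rotvec(o['tool_rot']).as_matrix().round(3),o['contact_force'],o['t'])
plan((.576,.122,.12),97.4,3)"
```

```text
[0.57064357 0.10858037 0.23060821] [[-0.123  0.992 -0.001]
 [ 0.992  0.123 -0.   ]
 [-0.    -0.001 -1.   ]] [-0.0317566  -0.19290262  0.54390881] 2.35
[[1,[0.08,0.05,0.74],[0,0,-0.013]],[1,[0.08,0.05,0.74],[0,0,-0.013]],[1,[0.08,0.05,0.74],[0,0,-0.013]]]
```

Call:
{"fn": "play_rows", "kwargs": {"series": [[1, [0.15, 0.08, 0.8], [0, 0, -0.04]], [1, [0.1, 0.06, 0.8], [0, 0, 0]], [1, [0, 0, 0.8], [0, 0, 0]], [1, [0, 0, 0], [0, 0, 0]], [1, [0, 0, 0], [0, 0, 0]]]}}

```text
t: 2.98
tool_pos: [0.5773, 0.1214, 0.1131]
tool_rot: [2.074, 2.358, 0.002]
contact_force: [-0.4, 0.2, 0.4]
opening: 0.0852
grip_force: 0.0
```

```bash
python3 - <<'E'
from h import *
from station import ctrl,imaging
o=ctrl.get_obs();print(o['tool_pos'])
plan((.576,.122,.033),97.4,3)
s=imaging.get_image("side")["color"];t=imaging.get_image("top")["color"]
b=proj("side",w((.5762,.1216,1.7002),[(0,0,52)]))[0];print(b, proj("side",o['tool_pos']), proj("top",o['tool_pos']))
a=cv2.resize(s[170:270,210:310],(500,500),interpolation=cv2.INTER_CUBIC)
c=cv2.resize(t[170:270,240:300],(300,500),interpolation=cv2.INTER_CUBIC)
cv2.imwrite("pics/d1.png",np.hstack([a,c]))
E
```

```text
[0.57725681 0.12135593 0.11308411]
[[1,[0.01,-0.01,0.53],[0,0,-0.002]],[1,[0.01,-0.01,0.53],[0,0,-0.002]],[1,[0.01,-0.01,0.53],[0,0,-0.002]]]
[259.95919232 218.15245037] [[259.39616604 204.05258605]] [[267.91477726 202.33521397]]
```

View pics/d1.png

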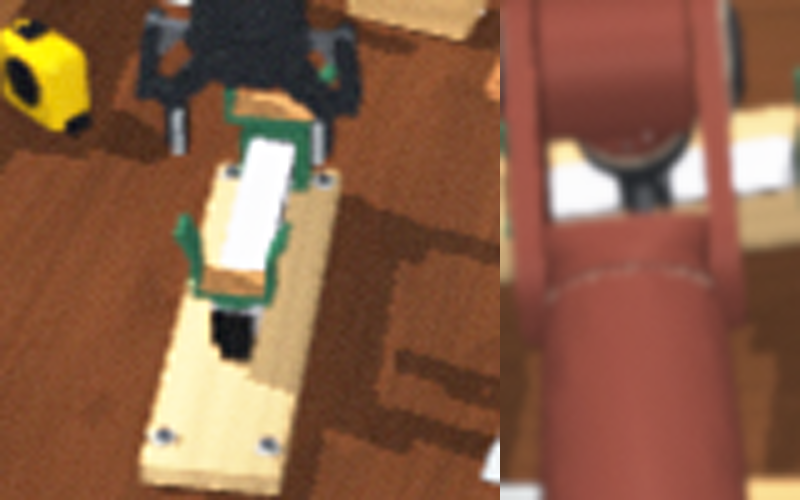

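The side crop shows the fingers straddling the tube, with tips at (178,152) and (320,165). Their centre is where the projected TCP should be. I'll descend 80 mm.

Call:
{"fn": "play_rows", "kwargs": {"series": [[1, [0, 0, 0.5], [0, 0, 0]], [1, [0, 0, 0.5], [0, 0, 0]], [1, [0, 0, 0.4], [0, 0, 0]], [1, [0, 0, 0.2], [0, 0, 0]], [1, [0, 0, 0], [0, 0, 0]], [1, [0, 0, 0], [0, 0, 0]]]}}

```text
t: 3.82
tool_pos: [0.5774, 0.1221, 0.0324]
tool_rot: [2.072, 2.359, 0.002]
contact_force: [0.2, -0.8, 0.0]
opening: 0.0855
grip_force: 0.0
```

Call:
{"fn": "play_rows", "kwargs": {"series": [[0.6, [0, 0, 0], [0, 0, 0]], [0.55, [0, 0, 0], [0, 0, 0]], [0.5, [0, 0, 0], [0, 0, 0]], [0.5, [0, 0, 0], [0, 0, 0]]], "force": 30}}

```text
t: 4.32
tool_pos: [0.5765, 0.122, 0.0313]
tool_rot: [2.073, 2.36, -0.0]
contact_force: [-0.9, -1.0, -0.5]
opening: 0.0425
grip_force: 0.0
```

Call:
{"fn": "play_rows", "kwargs": {"series": [[0.3, [0, 0, 0], [0, 0, 0]], [0.25, [0, 0, 0], [0, 0, 0]], [0.25, [0, 0, 0], [0, 0, 0]], [0.25, [0, 0, 0], [0, 0, 0]], [0.25, [0, 0, 0], [0, 0, 0]], [0.25, [0, 0, 0], [0, 0, 0]]]}}

```text
t: 5.08
tool_pos: [0.576, 0.1219, 0.0316]
tool_rot: [-2.073, -2.36, 0.002]
contact_force: [-4.5, -0.0, 5.7]
opening: 0.0292
grip_force: 31.0
```

The opening is 29 mm with 31 N of grip, so both domes are flush. I'll pull gently.

Call:
{"fn": "play_rows", "kwargs": {"series": [[0.25, [0.02, 0, 0], [0, 0, 0]], [0.25, [0.02, 0, 0], [0, 0, 0]]]}}

```text
t: 5.32
tool_pos: [0.5759, 0.1225, 0.0316]
tool_rot: [2.072, 2.36, -0.005]
contact_force: [-4.3, -7.6, 5.5]
opening: 0.0295
grip_force: 31.0
```

Call:
{"fn": "play_rows", "kwargs": {"series": [[0.25, [0.02, 0, 0], [0, 0, 0]], [0.25, [0.02, 0, 0], [0, 0, 0]]]}}

```text
t: 5.58
tool_pos: [0.5757, 0.1244, 0.0316]
tool_rot: [2.073, 2.359, -0.005]
contact_force: [-4.6, -6.2, 4.7]
opening: 0.0297
grip_force: 31.0
```

Call:
{"fn": "play_rows", "kwargs": {"series": [[0.25, [0.05, 0, 0], [0, 0, 0]], [0.25, [0.05, 0, 0], [0, 0, 0]], [0.25, [0.05, 0, 0], [0, 0, 0]], [0.25, [0.05, 0, 0], [0, 0, 0]], [0.25, [0.05, 0, 0], [0, 0, 0]], [0.25, [0.05, 0, 0], [0, 0, 0]], [0.25, [0.05, 0, 0], [0, 0, 0]], [0.25, [0.03, 0, 0], [0, 0, 0]]]}}

```text
t: 6.58
tool_pos: [0.5733, 0.1434, 0.0316]
tool_rot: [2.072, 2.36, -0.005]
contact_force: [-4.1, -6.1, 4.6]
opening: 0.0297
grip_force: 30.6
```

Call:
{"fn": "play_rows", "kwargs": {"series": [[0.25, [0.02, 0, 0], [0, 0, 0]], [0.25, [0.02, 0, 0], [0, 0, 0]], [0.25, [0.02, 0, 0], [0, 0, 0]]]}}

```text
t: 6.95
tool_pos: [0.5729, 0.1463, 0.0316]
tool_rot: [2.072, 2.36, -0.004]
contact_force: [-3.4, -5.8, 4.6]
opening: 0.0295
grip_force: 30.6
```

Call:
{"fn": "play_rows", "kwargs": {"series": [[0.25, [0.02, 0, 0], [0, 0, 0]], [0.25, [0.02, 0, 0], [0, 0, 0]], [0.25, [0.02, 0, 0], [0, 0, 0]], [0.25, [0.02, 0, 0], [0, 0, 0]], [0.25, [0.01, 0, 0], [0, 0, 0]]]}}

```text
t: 7.58
tool_pos: [0.5723, 0.1509, 0.0316]
tool_rot: [2.073, 2.36, -0.004]
contact_force: [-3.2, -5.5, 5.9]
opening: 0.0296
grip_force: 30.6
```

Call:
{"fn": "play_rows", "kwargs": {"series": [[0.25, [0.01, 0, 0], [0, 0, 0]], [0.25, [0.01, 0, 0], [0, 0, 0]], [0.25, [0.01, 0, 0], [0, 0, 0]]]}}

```text
t: 7.95
tool_pos: [0.5721, 0.1526, 0.0316]
tool_rot: [2.073, 2.36, -0.004]
contact_force: [-3.4, -5.1, 4.8]
opening: 0.0293
grip_force: 30.6
```

Call:
{"fn": "play_rows", "kwargs": {"series": [[0.25, [0.01, 0, 0], [0, 0, 0]], [0.25, [0.01, 0, 0], [0, 0, 0]], [0.25, [0.01, 0, 0], [0, 0, 0]]]}}

```text
t: 8.32
tool_pos: [0.5719, 0.1543, 0.0316]
tool_rot: [2.073, 2.36, -0.003]
contact_force: [-3.4, -3.7, 5.7]
opening: 0.0294
grip_force: 30.6
```

Call:
{"fn": "play_rows", "kwargs": {"series": [[0.25, [0.01, 0, 0], [0, 0, 0]], [0.25, [0.01, 0, 0], [0, 0, 0]], [0.25, [0.01, 0, 0], [0, 0, 0]]]}}

```text
t: 8.7
tool_pos: [0.5716, 0.1562, 0.0316]
tool_rot: [-2.073, -2.36, 0.002]
contact_force: [-3.2, -2.8, 4.9]
opening: 0.0297
grip_force: 30.6
```

Call:
{"fn": "play_rows", "kwargs": {"series": [[0.25, [0.01, 0, 0], [0, 0, 0]], [0.25, [0.01, 0, 0], [0, 0, 0]], [0.25, [0.01, 0, 0], [0, 0, 0]]]}}

```text
t: 9.07
tool_pos: [0.5715, 0.1572, 0.0316]
tool_rot: [2.073, 2.36, -0.003]
contact_force: [-4.2, -3.7, 6.0]
opening: 0.0296
grip_force: 30.6
```

Call:
{"fn": "play_rows", "kwargs": {"series": [[0.25, [0.01, 0, 0], [0, 0, 0]], [0.25, [0.01, 0, 0], [0, 0, 0]], [0.25, [0.01, 0, 0], [0, 0, 0]]]}}

```text
t: 9.45
tool_pos: [0.5713, 0.1585, 0.0316]
tool_rot: [2.073, 2.36, -0.004]
contact_force: [-3.9, -5.9, 5.7]
opening: 0.0297
grip_force: 30.6
```

Call:
{"fn": "play_rows", "kwargs": {"series": [[0.25, [0.01, 0, 0], [0, 0, 0]], [0.25, [0.01, 0, 0], [0, 0, 0]], [0.25, [0.01, 0, 0], [0, 0, 0]]]}}

```text
t: 9.82
tool_pos: [0.5713, 0.1587, 0.0316]
tool_rot: [2.071, 2.359, -0.007]
contact_force: [-4.1, -12.0, 5.8]
opening: 0.0295
grip_force: 30.7
```

It locked at about 37 mm, with the pull rising to 12 N. I'll ease off and release, then look.

Call:
{"fn": "play_rows", "kwargs": {"series": [[0.25, [-0.03, 0, 0], [0, 0, 0]], [0.25, [-0.01, 0, 0], [0, 0, 0]], [0.25, [-0.01, 0, 0], [0, 0, 0]]]}}

```text
t: 10.2
tool_pos: [0.5713, 0.1586, 0.0316]
tool_rot: [-2.073, -2.36, 0.001]
contact_force: [-4.8, -0.7, 5.1]
opening: 0.0298
grip_force: 30.5
```

Call:
{"fn": "play_rows", "kwargs": {"series": [[0.45, [0, 0, 0], [0, 0, 0]], [0.8, [0, 0, 0], [0, 0, 0]], [1, [0, 0, 0], [0, 0, 0]], [1, [0, 0, 0], [0, 0, 0]], [1, [0, 0, 0], [0, 0, 0]]]}}

```text
t: 10.82
tool_pos: [0.5717, 0.1587, 0.0313]
tool_rot: [2.073, 2.36, 0.0]
contact_force: [0.3, 0.3, 0.8]
opening: 0.0856
grip_force: 0.0
```

Call:
{"fn": "play_rows", "kwargs": {"series": [[1, [0, 0, -0.5], [0, 0, 0]], [1, [0, 0, -1], [0, 0, 0]], [1, [0, 0, -1], [0, 0, 0]], [1, [0, 0, -1], [0, 0, 0]]]}}

```text
t: 11.32
tool_pos: [0.5715, 0.1587, 0.2079]
tool_rot: [2.073, 2.36, 0.0]
contact_force: [0.8, -0.8, -0.4]
opening: 0.0854
grip_force: 0.0
```

```bash
python3 -c "
from h import *
plan((.418,-.31,.20),83,8)"
```

```text
[[1,[-1.11,-0.53,0.02],[0,0,0.225]],[1,[-1.13,-0.5,0.02],[0,0,0.225]],[1,[-1.14,-0.46,0.02],[0,0,0.225]],[1,[-1.16,-0.42,0.02],[0,0,0.225]],[1,[-1.17,-0.39,0.02],[0,0,0.225]],[1,[-1.18,-0.35,0.02],[0,0,0.225]],[1,[-1.19,-0.31,0.02],[0,0,0.225]],[1,[-1.2,-0.28,0.02],[0,0,0.225]]]
```

```bash
python3 -c "
from h import *
plan((.414,-.375,.18),83,12)"
```

```text
[[1,[-0.85,-0.38,0.05],[0,0,0.15]],[1,[-0.86,-0.36,0.05],[0,0,0.15]],[1,[-0.86,-0.34,0.05],[0,0,0.15]],[1,[-0.87,-0.32,0.05],[0,0,0.15]],[1,[-0.88,-0.3,0.05],[0,0,0.15]],[1,[-0.88,-0.28,0.05],[0,0,0.15]],[1,[-0.89,-0.27,0.05],[0,0,0.15]],[1,[-0.89,-0.25,0.05],[0,0,0.15]]]
[[1,[-0.9,-0.23,0.05],[0,0,0.15]],[1,[-0.9,-0.21,0.05],[0,0,0.15]],[1,[-0.91,-0.19,0.05],[0,0,0.15]],[1,[-0.91,-0.17,0.05],[0,0,0.15]]]
```

Call:
{"fn": "play_rows", "kwargs": {"series": [[1, [-0.85, -0.38, 0], [0, 0, 0.15]], [1, [-0.86, -0.36, 0], [0, 0, 0.15]], [1, [-0.86, -0.34, 0], [0, 0, 0.15]], [1, [-0.87, -0.32, 0], [0, 0, 0.15]], [1, [-0.88, -0.3, 0], [0, 0, 0.15]], [1, [-0.88, -0.28, 0], [0, 0, 0.15]], [1, [-0.89, -0.27, 0], [0, 0, 0.15]], [1, [-0.89, -0.25, 0], [0, 0, 0.15]]]}}

```text
t: 12.32
tool_pos: [0.4658, -0.1986, 0.2065]
tool_rot: [2.264, 2.177, 0.0]
contact_force: [0.3, -0.5, -0.1]
opening: 0.0854
grip_force: 0.0
```

Call:
{"fn": "play_rows", "kwargs": {"series": [[1, [-0.9, -0.23, 0.3], [0, 0, 0.15]], [1, [-0.9, -0.21, 0.3], [0, 0, 0.15]], [1, [-0.91, -0.19, 0.3], [0, 0, 0.15]], [1, [-0.91, -0.17, 0.3], [0, 0, 0.15]], [1, [0, 0, 0], [0, 0, 0]], [1, [0, 0, 0], [0, 0, 0]]]}}

```text
t: 13.08
tool_pos: [0.4139, -0.3747, 0.1463]
tool_rot: [-2.353, -2.082, -0.001]
contact_force: [-0.2, -0.2, 0.0]
opening: 0.0855
grip_force: 0.0
```

```bash
python3 - <<'E'
from h import *
from station import ctrl,imaging
o=ctrl.get_obs();print(o['tool_pos'],o['t']);plan((.414,-.375,.02),83,4)
s=imaging.get_image("side")["color"];t=imaging.get_image("top")["color"]
print(proj("side",o['tool_pos']),proj("top",w((.5762,.1216,1.7002),[(0,20,52)])))
z=lambda i,s:cv2.resize(i,s,interpolation=cv2.INTER_CUBIC)
cv2.imwrite("pics/e1.png",np.vstack([np.hstack([z(t[170:240,210:320],(440,280)),z(s[175:275,230:290],(360,600))[:280]]),np.hstack([z(s[110:190,300:360],(360,320))[:320],z(s[175:275,230:290],(440,733))[100:420]])]))
E
```

```text
[ 0.41394304 -0.37472929  0.14634788] 13.075
[[1,[-0.0,0.0,0.63],[0,0,0.0]],[1,[-0.0,0.0,0.63],[0,0,0.0]],[1,[-0.0,0.0,0.63],[0,0,0.0]],[1,[-0.0,0.0,0.63],[0,0,0.0]]]
[[331.76680618 131.21864887]] [[269.58366442 212.04911879]]
```

View pics/e1.png

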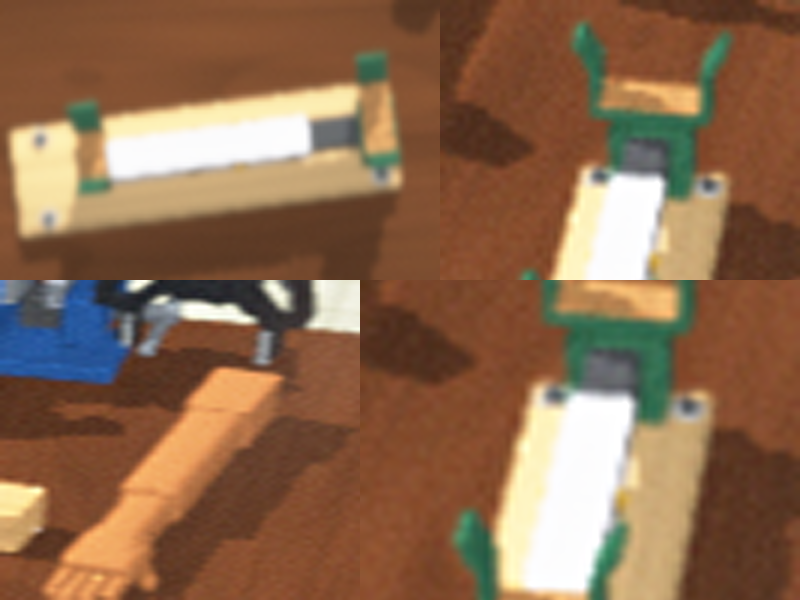

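The top and side crops show the tube drawn out and the brass dome on the +y side standing proud in its new hole, at (240,168) and (655,262). The gripper is above the carving. I'll descend 136 mm and grasp.

Call:
{"fn": "play_rows", "kwargs": {"series": [[1, [0, 0, 0.7], [0, 0, 0]], [1, [0, 0, 0.8], [0, 0, 0]], [1, [0, 0, 0.7], [0, 0, 0]], [1, [0, 0, 0.4], [0, 0, 0]], [1, [0, 0, 0.12], [0, 0, 0]], [1, [0, 0, 0], [0, 0, 0]]]}}

```text
t: 13.92
tool_pos: [0.4145, -0.3753, 0.0112]
tool_rot: [2.351, 2.082, -0.0]
contact_force: [-0.3, 0.2, 0.5]
opening: 0.085
grip_force: 0.0
```

Call:
{"fn": "play_rows", "kwargs": {"series": [[0.7, [0, 0, 0], [0, 0, 0]], [0.6, [0, 0, 0], [0, 0, 0]], [0.55, [0, 0, 0], [0, 0, 0]], [0.5, [0, 0, 0], [0, 0, 0]], [0.4, [0, 0, 0], [0, 0, 0]], [0.4, [0, 0, 0], [0, 0, 0]], [0.4, [0, 0, 0], [0, 0, 0]]], "force": 40}}

```text
t: 14.8
tool_pos: [0.4142, -0.3754, 0.011]
tool_rot: [2.352, 2.081, 0.0]
contact_force: [-1.5, 0.2, 5.0]
opening: 0.0433
grip_force: 41.8
```

Call:
{"fn": "play_rows", "kwargs": {"series": [[0.4, [0, 0, -0.1], [0, 0, 0]], [0.4, [0, 0, -0.3], [0, 0, 0]], [0.4, [0, 0, -0.5], [0, 0, 0]], [0.4, [0, 0, -0.8], [0, 0, 0]], [0.4, [0, 0, -0.8], [0, 0, 0]], [0.4, [0, 0, -0.8], [0, 0, 0]], [0.4, [0, 0, -0.4], [0, 0, 0]], [0.4, [0, 0, -0.1], [0, 0, 0]]]}}

```text
t: 15.8
tool_pos: [0.4141, -0.3753, 0.2016]
tool_rot: [2.351, 2.081, -0.0]
contact_force: [-0.5, 0.7, -3.2]
opening: 0.0433
grip_force: 41.4
```

```bash
python3 - <<'E'
from h import *
from station import ctrl,imaging
o=ctrl.get_obs();print(o['tool_pos'],o['contact_force'],o['wrist_torque'],o['opening'])
# carving placed: tool at carving x=-10; elbow dev and wrist dev split. d=37
ox=((-115+139)+(117-97.5))/2; print("origin at cradle x",ox)
T=w((.5762,.1216,1.7002),[(ox-10,0,0)])[0];print(T)
plan((T[0],T[1],.2),97.4,16,.4)
s=imaging.get_image("side")["color"]
cv2.imwrite("pics/f1.png",cv2.resize(s[40:220,230:400],(567,600),interpolation=cv2.INTER_CUBIC))
E
```

```text
[ 0.4141375  -0.37534256  0.20156679] [-0.52167448  0.66426113 -3.15508593] [ 0.01172229 -0.04564473 -0.01300057] 0.04334750648647191
origin at cradle x 21.75
[0.57468375 0.13325176 0.        ]
[[0.4,[0.66,0.12,0.0],[0,0,-0.112]],[0.4,[0.65,0.13,0.0],[0,0,-0.112]],[0.4,[0.65,0.14,0.0],[0,0,-0.112]],[0.4,[0.65,0.15,0.0],[0,0,-0.112]],[0.4,[0.65,0.16,0.0],[0,0,-0.112]],[0.4,[0.64,0.17,0.0],[0,0,-0.112]],[0.4,[0.64,0.18,0.0],[0,0,-0.112]],[0.4,[0.64,0.19,0.0],[0,0,-0.112]]]
[[0.4,[0.64,0.2,0.0],[0,0,-0.112]],[0.4,[0.63,0.21,0.0],[0,0,-0.112]],[0.4,[0.63,0.22,0.0],[0,0,-0.112]],[0.4,[0.62,0.23,0.0],[0,0,-0.112]],[0.4,[0.62,0.24,0.0],[0,0,-0.112]],[0.4,[0.62,0.25,0.0],[0,0,-0.112]],[0.4,[0.61,0.26,0.0],[0,0,-0.112]],[0.4,[0.61,0.27,0.0],[0,0,-0.112]]]
```

View pics/f1.png

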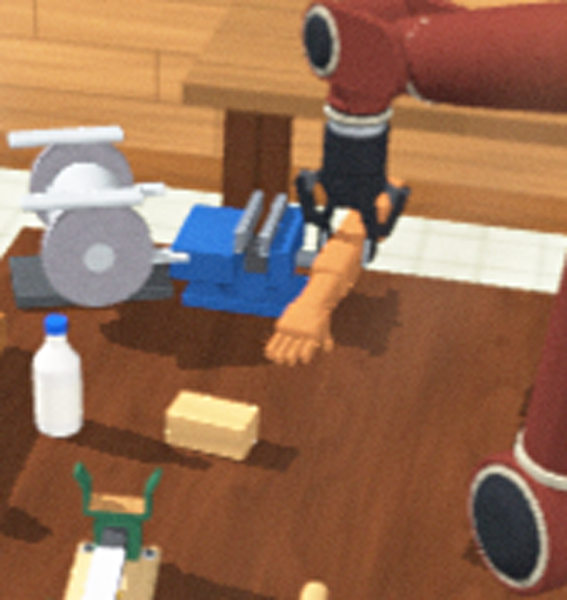

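The carving is held level and clear of everything. I'll carry it over.

Call:
{"fn": "play_rows", "kwargs": {"series": [[0.4, [0.4, 0.08, 0], [0, 0, -0.08]], [0.4, [0.66, 0.13, 0], [0, 0, -0.12]], [0.4, [0.65, 0.14, 0], [0, 0, -0.112]], [0.4, [0.65, 0.15, 0], [0, 0, -0.112]], [0.4, [0.65, 0.16, 0], [0, 0, -0.112]], [0.4, [0.64, 0.17, 0], [0, 0, -0.112]], [0.4, [0.64, 0.18, 0], [0, 0, -0.112]], [0.4, [0.64, 0.19, 0], [0, 0, -0.112]]]}}

```text
t: 16.85
tool_pos: [0.4895, -0.1304, 0.1979]
tool_rot: [-2.217, -2.22, 0.002]
contact_force: [0.1, 0.7, -3.6]
opening: 0.0433
grip_force: 41.3
```

Call:
{"fn": "play_rows", "kwargs": {"series": [[0.4, [0.64, 0.2, 0], [0, 0, -0.112]], [0.4, [0.63, 0.21, 0], [0, 0, -0.112]], [0.4, [0.63, 0.22, 0], [0, 0, -0.112]], [0.4, [0.62, 0.23, 0], [0, 0, -0.112]], [0.4, [0.62, 0.24, 0], [0, 0, -0.112]], [0.4, [0.62, 0.25, 0], [0, 0, -0.112]], [0.4, [0.61, 0.26, 0], [0, 0, -0.112]], [0.4, [0.5, 0.2, 0], [0, 0, -0.112]]]}}

```text
t: 17.85
tool_pos: [0.5664, 0.1172, 0.1977]
tool_rot: [-2.074, -2.355, 0.004]
contact_force: [1.1, 0.1, -1.9]
opening: 0.0433
grip_force: 41.3
```

Call:
{"fn": "play_rows", "kwargs": {"series": [[0.4, [0.3, 0.1, 0], [0, 0, -0.03]], [0.4, [0, 0, 0], [0, 0, 0]], [0.4, [0, 0, 0], [0, 0, 0]]]}}

```text
t: 18.23
tool_pos: [0.5705, 0.13, 0.1997]
tool_rot: [-2.074, -2.359, 0.002]
contact_force: [-0.9, 0.2, -3.6]
opening: 0.0437
grip_force: 41.3
```

```bash
python3 - <<'E'
from h import *
from station import ctrl,imaging
o=ctrl.get_obs();print(o['tool_pos'],o['contact_force'],o['t'])
plan((.5747,.1333,.135),97.4,2,.4)
E
```

```text
[0.57051294 0.13001039 0.19974167] [-0.86695437  0.17594918 -3.57390131] 18.225
[[0.4,[0.03,0.05,0.65],[0,0,-0.002]],[0.4,[0.03,0.05,0.65],[0,0,-0.002]]]
```

Call:
{"fn": "play_rows", "kwargs": {"series": [[0.4, [0.03, 0.05, 0.5], [0, 0, 0]], [0.4, [0.03, 0.04, 0.45], [0, 0, 0]], [0.4, [0, 0, 0], [0, 0, 0]], [0.4, [0, 0, 0], [0, 0, 0]]]}}

```text
t: 18.73
tool_pos: [0.5755, 0.1336, 0.1538]
tool_rot: [2.074, 2.359, 0.001]
contact_force: [0.1, -0.5, -3.1]
opening: 0.0431
grip_force: 41.4
```

```bash
python3 - <<'E'
from h import *
from station import ctrl,imaging
o=ctrl.get_obs();P=o['tool_pos'];print(P,o['tool_rot'])
plan((.5747,.1333,.10),97.4,1,.4)
s=imaging.get_image("side")["color"];t=imaging.get_image("top")["color"]
# expected carving model from tool: origin 10mm ahead
M=R.from_rotvec(o['tool_rot']).as_matrix();a=np.arctan2(M[1,0],M[0,0])
O=w((P[0],P[1],a),[(10,0,0)])[0]; zb=(P[2]-.011)*1e3
pts=[(62,-22,46),(62,22,46),(130,-17,36),(130,17,36),(-95,-25,50),(-180,-25,50)]
for n,im in(("side",s),("top",t)):
    q=proj(n,w((O[0],O[1],a),[(x,y,z+zb) for x,y,z in pts]))
    print(n,q.round(1).tolist())
z=lambda i,s:cv2.resize(i,s,interpolation=cv2.INTER_CUBIC)
cv2.imwrite("pics/g1.png",np.hstack([z(s[130:250,210:310],(500,600)),z(t[170:230,205:235],(300,600))]))
E
```

```text
[0.57551923 0.13355739 0.1537976 ] [2.07398119e+00 2.35852343e+00 1.28275321e-03]
[[0.4,[-0.0,-0.02,1.08],[0,0,-0.007]]]
side [[248.2, 200.7], [262.0, 201.8], [246.2, 216.9], [257.2, 217.8], [255.0, 171.9], [258.7, 158.5]]
top [[238.1, 194.4], [239.8, 208.6], [216.7, 199.6], [217.9, 210.5], [289.4, 186.3], [317.2, 182.6]]
```

View pics/g1.png

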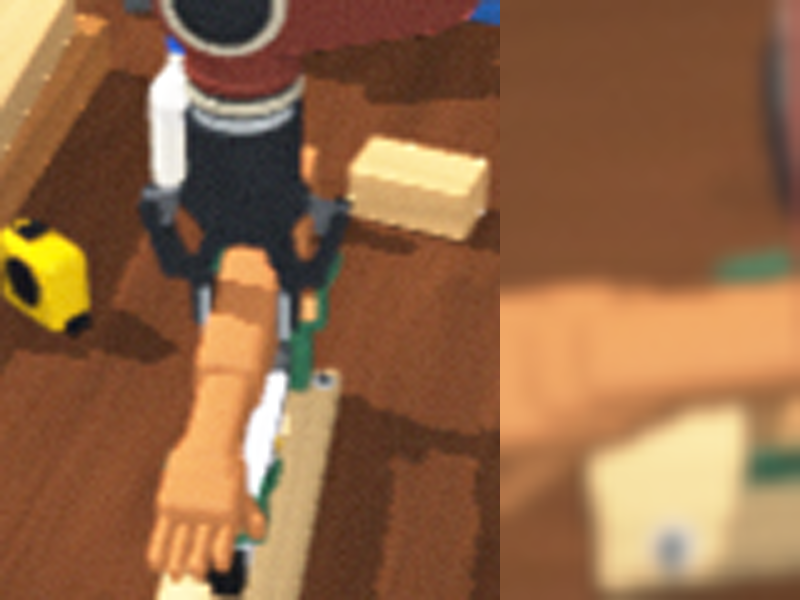

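The side and top crops show the wrist at rows and columns close to prediction, lined up over the narrow saddle. I'll correct 1 mm laterally and lower.

Call:
{"fn": "play_rows", "kwargs": {"series": [[0.4, [0, -0.02, 0.1], [0, 0, -0.007]], [0.4, [0, 0, 0.2], [0, 0, 0]], [0.4, [0, 0, 0.2], [0, 0, 0]], [0.4, [0, 0, 0.1], [0, 0, 0]], [0.4, [0, 0, 0.1], [0, 0, 0]], [0.4, [0, 0, 0], [0, 0, 0]]]}}

```text
t: 19.58
tool_pos: [0.5738, 0.134, 0.1172]
tool_rot: [-2.072, -2.361, 0.001]
contact_force: [-0.8, 0.4, -1.9]
opening: 0.0438
grip_force: 41.4
```

Call:
{"fn": "play_rows", "kwargs": {"series": [[0.4, [0, 0, 0.1], [0, 0, 0]], [0.4, [0, 0, 0.1], [0, 0, 0]], [0.4, [0, 0, 0], [0, 0, 0]]]}}

```text
t: 19.95
tool_pos: [0.5736, 0.134, 0.1071]
tool_rot: [-2.072, -2.361, 0.001]
contact_force: [-0.7, 0.5, -3.7]
opening: 0.0434
grip_force: 41.4
```

Call:
{"fn": "play_rows", "kwargs": {"series": [[0.4, [0, 0.015, 0.08], [0, 0, 0]], [0.4, [0, 0, 0.04], [0, 0, 0]], [0.4, [0, 0, 0.04], [0, 0, 0]], [0.4, [0, 0, 0], [0, 0, 0]]]}}

```text
t: 20.45
tool_pos: [0.5747, 0.1341, 0.0996]
tool_rot: [-2.072, -2.361, 0.0]
contact_force: [-0.3, -0.6, -2.3]
opening: 0.0434
grip_force: 41.4
```

Call:
{"fn": "play_rows", "kwargs": {"series": [[0.4, [0, 0, 0.02], [0, 0, 0]], [0.4, [0, 0, 0.02], [0, 0, 0]], [0.4, [0, 0, 0], [0, 0, 0]]]}}

```text
t: 20.82
tool_pos: [0.5748, 0.1341, 0.0977]
tool_rot: [-2.072, -2.361, 0.0]
contact_force: [0.5, -0.4, -2.0]
opening: 0.0437
grip_force: 41.4
```

Call:
{"fn": "play_rows", "kwargs": {"series": [[0.4, [0, 0, 0.02], [0, 0, 0]], [0.4, [0, 0, 0.01], [0, 0, 0]], [0.4, [0, 0, 0], [0, 0, 0]]]}}

```text
t: 21.2
tool_pos: [0.5748, 0.1341, 0.0962]
tool_rot: [-2.072, -2.361, 0.0]
contact_force: [-0.3, 0.1, -3.1]
opening: 0.0432
grip_force: 41.4
```

Call:
{"fn": "play_rows", "kwargs": {"series": [[0.4, [0, 0, 0.01], [0, 0, 0]], [0.4, [0, 0, 0], [0, 0, 0]]]}}

```text
t: 21.45
tool_pos: [0.5749, 0.1341, 0.096]
tool_rot: [2.072, 2.361, 0.0]
contact_force: [-1.0, 0.6, -1.1]
opening: 0.0435
grip_force: 41.7
```

Call:
{"fn": "play_rows", "kwargs": {"series": [[0.4, [0, 0, 0.01], [0, 0, 0]], [0.4, [0, 0, 0], [0, 0, 0]]]}}

```text
t: 21.7
tool_pos: [0.5749, 0.1341, 0.096]
tool_rot: [2.072, 2.361, 0.0]
contact_force: [-3.3, -0.7, 2.7]
opening: 0.0433
grip_force: 42.2
```

It has seated at the expected height. I'll release slowly and retreat straight up.

Call:
{"fn": "play_rows", "kwargs": {"series": [[0.54, [0, 0, 0], [0, 0, 0]], [0.6, [0, 0, 0], [0, 0, 0]], [0.8, [0, 0, 0], [0, 0, 0]], [0.95, [0, 0, 0], [0, 0, 0]], [0.95, [0, 0, 0], [0, 0, 0]]]}}

```text
t: 22.32
tool_pos: [0.5749, 0.1341, 0.0953]
tool_rot: [2.072, 2.361, 0.0]
contact_force: [0.3, -0.8, -1.1]
opening: 0.0809
grip_force: 0.0
```

Call:
{"fn": "play_rows", "kwargs": {"series": [[0.95, [0, 0, -0.1], [0, 0, 0]], [0.95, [0, 0, -0.3], [0, 0, 0]], [0.95, [0, 0, -0.7], [0, 0, 0]], [0.95, [0, 0, -0.9], [0, 0, 0]], [0.95, [0, 0, -0.9], [0, 0, 0]], [0.95, [0, 0, -0.3], [0, 0, 0]]]}}

```text
t: 23.08
tool_pos: [0.5766, 0.1343, 0.2608]
tool_rot: [2.069, 2.357, 0.009]
contact_force: [0.5, -0.9, -0.6]
opening: 0.0812
grip_force: 0.0
```

Call:
{"fn": "play_rows", "kwargs": {"series": [[0.95, [-0.9, 0, 0], [0, 0, 0]], [0.95, [-0.9, 0, 0], [0, 0, 0]], [0.95, [-0.9, 0, 0], [0, 0, 0]], [0.95, [-0.9, 0, 0], [0, 0, 0]], [0.95, [-0.9, 0, 0], [0, 0, 0]], [0.95, [-0.9, 0, 0], [0, 0, 0]], [0.95, [-0.9, 0, 0], [0, 0, 0]], [0.95, [0, 0, 0], [0, 0, 0]]]}}

```text
t: 24.08
tool_pos: [0.6151, -0.1809, 0.254]
tool_rot: [-2.076, -2.356, 0.002]
contact_force: [1.6, 0.6, -0.2]
opening: 0.0815
grip_force: 0.0
```

```bash
python3 - <<'E'
from h import *
from station import ctrl,imaging
print(ctrl.get_obs()['tool_pos'])
s=imaging.get_image("side")["color"];t=imaging.get_image("top")["color"]
z=lambda i,s:cv2.resize(i,s,interpolation=cv2.INTER_CUBIC)
cv2.imwrite("pics/h1.png",np.hstack([z(s[150:280,210:300],(415,600)),np.vstack([z(t[165:245,195:325],(385,237)),z(t[90:420,90:530],(385,289)),np.zeros((74,385,3),np.uint8)])]))
E
```

```text
[ 0.61513505 -0.18086199  0.2540355 ]
```

View pics/h1.png

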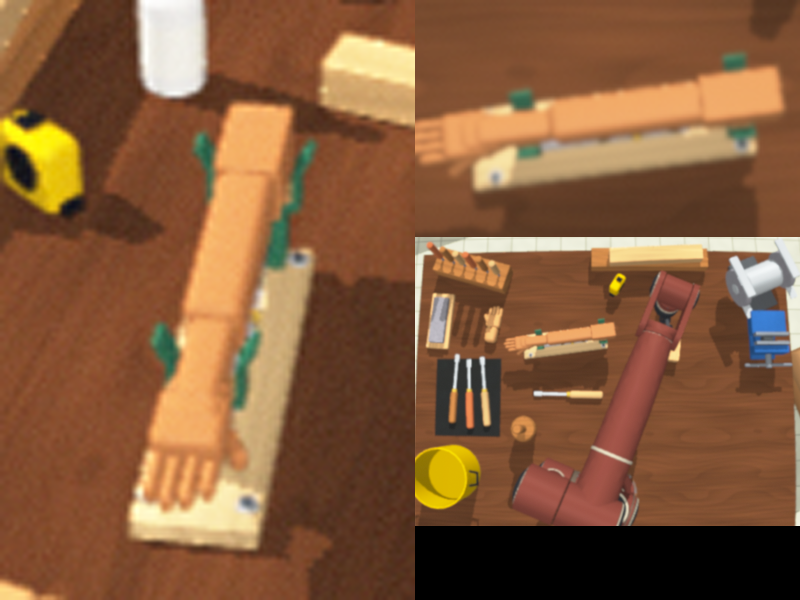

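The carving lies in both saddles: the wrist (478–550) is centred on the narrow saddle at 522, and the elbow block (700–780) on the wide one at 738. Everything else is undisturbed and the arm is clear, so I'm handing in.

```bash
python3 -c "
from station import ctrl
print(ctrl.finish_job())"
```

```text
the job is handed in; nothing more can be done
None
```

I drew the cradle tube out about 37 mm to the next holes, peak pull about 12 N, laid the carved forearm in both saddles and handed the job in at about 24 s; I saw only the +y button standing proud, because the cameras could not see the other.

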